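# Make up two board repair kits

## Task

Make up the two repair kits at the electronics bench. The tray with the green board gets the yellow transformer and the red solder reel; the tray with the blue board gets the white solder reel and the blue-capped flux bottle, drawn from the middle of the packed carton. Set each part down gently, upright in an empty pocket of its own, and leave the other four bottles standing in the carton.

Things in the scene. Friction and masses are not known exactly. Their poses are not given: they have to be found in the camera images.
- kit_green: Fixed black tray holding a GREEN power supply board (below 16 mm). 165 x 161 mm, floor 3 mm thick, walls and dividers 3 mm thick, tops 16 mm above the table. Origin: centre of underside. Two empty square pockets, 76 mm inside, centred at x = -41.5, y = +39.5 and -39.5 mm in the tray's frame; the board fills the +x half.
- kit_blue: Fixed black tray holding a BLUE controller board (below 16 mm). 165 x 161 mm, floor 3 mm thick, walls and dividers 3 mm thick, tops 16 mm above the table. Origin: centre of underside. Two empty square pockets, 76 mm inside, centred at x = -41.5, y = +39.5 and -39.5 mm in the tray's frame; the board fills the +x half.
- transformer: Transformer, about 0.24 kg: dark grey core 50 (x) x 20 (y) x 44 (z) mm, with a yellow winding 32 mm long round its middle, 40 mm over its y faces. Upright; origin: centre of underside. The flat core ends (x = +-25 mm, 20 mm wide, full height) are good to grip.
- reel_red: Spool of solder wire, 50 mm diameter x 50 mm high, about 0.25 kg, standing on one flange, with red flanges and grey wire. Origin: centre of the underside. A like reel with black flanges among the stock is not needed.
- reel_white: Spool of solder wire, 50 mm diameter x 50 mm high, about 0.25 kg, standing on one flange, with white flanges and grey wire. Origin: centre of the underside. 
- bottle_blue: Flux bottle, blue cap, 0.11 kg. Heights over its base: white body 46 mm diameter to 60, shoulder to 67, cap 23 mm diameter to 71, then 20 mm to 100. Origin: centre of base. In the middle of a packed carton (3 mm floor), touching the other four bottles, one in each corner. Grip the cap; fingers have most room along a line parallel to a carton wall, between the neighbours' caps.
- bottle_white: Bottle with a white cap, same form and size as the blue-capped one. Stands in one corner of the carton, its axis 47 mm from that of the blue-capped one, at 45 degrees to the carton's walls. Carton: fixed, open, square cardboard, 119 mm outside, walls 3 mm thick and 50 mm high, floor 3 mm. Origin: centre of its base.
- bottle_black: Bottle with a black cap, same form and size as the blue-capped one. Stands in one corner of the carton, its axis 47 mm from that of the blue-capped one, at 45 degrees to the carton's walls. Carton: fixed, open, square cardboard, 119 mm outside, walls 3 mm thick and 50 mm high, floor 3 mm. Origin: centre of its base.
- bottle_green: Bottle with a green cap, same form and size as the blue-capped one. Stands in one corner of the carton, its axis 47 mm from that of the blue-capped one, at 45 degrees to the carton's walls. Carton: fixed, open, square cardboard, 119 mm outside, walls 3 mm thick and 50 mm high, floor 3 mm. Origin: centre of its base.
- bottle_yellow: Bottle with a yellow cap, same form and size as the blue-capped one. Stands in one corner of the carton, its axis 47 mm from that of the blue-capped one, at 45 degrees to the carton's walls. Carton: fixed, open, square cardboard, 119 mm outside, walls 3 mm thick and 50 mm high, floor 3 mm. Origin: centre of its base.

How it is judged:
By the outcome, as a careful person would: the job done as asked, in the order asked, and still so for the second after the job is handed in, with the robot touching nothing.
It also fails if it takes over 109 s, if anything falls off the work surface, if the arm or the gripper's body presses on something with over 40 N, if the wrist force passes 120 N, or if a joint passes its speed limit or range.

## Robot

A 6-joint arm with a two-finger parallel gripper is mounted at the origin on the work surface. World frame = base frame: x ahead of the robot, y to its left, z up, the work surface at z = 0. Lengths are in m, angles in rad, forces in N, time in s.
With the tool pointing down it reaches from about 0.35 to 0.775 m from the base axis. Payload 7.3 kg.
Tool frame: the origin (TCP) lies at the very end of the fingers, on their centre line; the grasp point (between the pads) lies 19 mm behind it; z points along the fingers, y is the line along which they close (so a half turn about z gives the same grasp; the last joint's range is limited). The gripper opens to 92 mm and grips with 3 to 60 N. Pads are 19 mm wide; open, the fingers measure 130 mm over their backs; the gripper's body (75 mm by 190 mm) begins 47 mm behind the grasp point.
Start: joints at [1.195, 0.342, 1.524, -0, 1.275, -0.146], TCP at [0.12, 0.511, 0.227] pointing down, gripper open.
Joint ranges: [-2.53, 2.53], [-0.77, 2.02], [0.04, 2.7], [-1, 4.14], [0.28, 2.66], [-3.11, 3.11]. Speed limits (rad/s): [2.57, 2.57, 3.14, 3.14, 3.14, 3.14].

## Interface

Orientations are given as [roll, pitch, yaw] about the fixed x, y, z axes, in that order (R = Rz(yaw) Ry(pitch) Rx(roll)).
In Python, from cell import robot gives the robot as it stands.
- The arm moves only by the tool apply_moves, never from a script. Its argument "motion" is text: rows parted by semicolons, each of 7 numbers parted by spaces: the opening in per cent of the stroke, from 0 (shut) to 100 (fully open), then the shift along the tool's x, y, z in cm, then the turn, a rotation vector about the tool's x, y, z in rad. A call has 1 to 20 rows; each row shifts and turns the commanded pose from where the row before left it, along the tool's axes as they then stand; what a row does not reach is not made up. A row lasts 1/8 s, in which the tool goes at most 62.5 mm and 10.7 degrees, less where a joint would pass 70% of its speed; a pose out of reach is approached as far as the arm can. A call with a gripper value outside its range is refused whole. The fingers move at their own pace and stop on an object; "force" is the grip in N (left out, the last holds). Time passes only in rows, so rows that do not move let the fingers close. It gives the time, the measured TCP pose, the force, the opening and the grip force at its end, in the units of the state.
- robot.observe(): the state, without advancing time (a new reading comes with each control period).
- robot.read_camera(name): name is "side" or "top" or "wrist"; returns a dict with "img" (480x640x3 uint8, red, green, blue), "fovy" (degrees; the focal length in pixels is half the picture's height over the tangent of half this angle, whatever the lens; pixels are square), "cx", "cy" (the principal point, pixels), "k1" (the pictures are not rectified: a ray, as slopes to the right and down, at radius r is drawn at 1 + k1 r^2 times it, then the intrinsics apply), "R" (3x3) and "t" (3): a world point X has camera coordinates R X + t; the wrist camera has in their place "hand_eye" (4x4, takes a point from camera to tool coordinates, whose origin is the TCP and whose axes are the flange's). Camera axes: x right, y down, z forward; pixel columns grow to the right and rows downward; lengths in m; the calibration is good to about 2 mm. A picture is of the moment at which its call begins: read the wrist's pose just before it. There is no depth.
- robot.hand_in(): hands the job in; it is judged then, once.
Trained networks look in a picture, given as the dict that the camera call returned (one of the last four; its "shot" number tells which), for a name from the list of things; names that differ only in an ending like _2 or _b are one class to them, and where a whole thing is asked for, a point or a joint stands for the part that bears it (a point fixed in the world has none). Each returns a list of dicts, best first, with "score" (0 to 1); they miss things now and then, are a little off and sometimes report something else, mostly with a low value. They report only what shows in the picture. A call takes as long as a camera call.
- robot.search_frame(target, picture): "centre" ([x, y, z] in m, in world coordinates, good to about 4 mm: the middle of the surface that is visible of it).
- robot.trace(target, picture): "pixels" (480x640 bool, what is visible of it).
The state is a dict: "time": time; "qpos": joint angles; "qvel": joint speeds; "joint_efforts": joint torques, N m; "tool_pos": TCP position; "tool_rot": TCP orientation; "contact_force": force on the tool from outside, world axes, zero at the start; "torque": the same for the moment, N m; "opening": finger opening in m; "grip_force": force on a finger pad.
Only numpy, scipy, OpenCV 4.12 (cv2) and the standard library are available. Lean on these libraries where they do the work, as an engineer would, in place of code of your own. Each camera call takes 0.05 s, during which the arm holds its last target. There are 200 camera calls.

## Working session

There is one attempt and no reset: what is moved stays moved. The work goes in short steps, Python scripts to look and compute and a tool call to move; the robot and the scene stay as the last step left them, time stands still between calls to the robot, and variables do not carry over. Pictures are saved under pics/ and viewed, at most 14 in all, crops included, and the job is handed in when it is done.

Besides the shell and the picture viewer there is one more tool, called after "Call:" as a command line: name --argument value ..., lists and objects as JSON in quotes. apply_moves: Moves the arm, as the interface text tells. Its arguments: {"type":"object","properties":{"motion":{"type":"string"},"force":{"type":"number"}},"required":["motion"]}

```bash
ls; mkdir -p pics; cat > h.py <<'E'
import numpy as np, cv2
from cell import robot
def snap(n,f=None):
    p=robot.read_camera(n)
    if f: cv2.imwrite('pics/'+f,cv2.cvtColor(p['img'],cv2.COLOR_RGB2BGR))
    return p
def K(p):
    f=240/np.tan(np.radians(p['fovy'])/2)
    return np.array([[f,0,p['cx']],[0,f,p['cy']],[0,0,1.]]),np.array([p['k1'],0,0,0,0.])
def toz(p,uv,z,R=None,t=None):
    "pixels -> world points on plane z"
    k,d=K(p); R=p['R'] if R is None else R; t=p['t'] if t is None else t
    R=np.array(R);t=np.array(t)
    n=cv2.undistortPoints(np.array(uv,float).reshape(-1,1,2),k,d).reshape(-1,2)
    r=np.c_[n,np.ones(len(n))]@R; c=-R.T@t
    return c+r*((z-c[2])/r[:,2])[:,None]
def proj(p,X,R=None,t=None):
    k,d=K(p); R=p['R'] if R is None else R; t=p['t'] if t is None else t
    return cv2.projectPoints(np.array(X,float).reshape(-1,1,3),cv2.Rodrigues(np.array(R,float))[0],np.array(t,float),k,d)[0].reshape(-1,2)
E
python3 - <<'E'
from h import *
s=robot.observe(); print({k:np.round(v,3) for k,v in s.items()})
for n in ('top','side'):
    p=snap(n,n+'0.png'); print(n,p['fovy'],p['k1'],np.round(-np.array(p['R']).T@p['t'],3))
    for g in 'kit_green kit_blue transformer reel_red reel_white bottle_blue bottle_white bottle_black bottle_green bottle_yellow'.split():
        print(g,[(np.round(r['centre'],3).tolist(),round(r['score'],2)) for r in robot.search_frame(g,p)[:3]])
E
```

```text
pics
{'time': np.float64(0.0), 'qpos': array([ 1.195,  0.343,  1.525,  0.   ,  1.275, -0.146]), 'qvel': array([ 0.001, -0.   , -0.   , -0.002,  0.001, -0.   ]), 'joint_efforts': array([  0.   , -43.124, -24.422,   0.072,   0.056,  -0.   ]), 'tool_pos': array([0.119, 0.511, 0.226]), 'tool_rot': array([-3.14 , -0.   ,  2.912]), 'contact_force': array([-0.085,  0.103, -0.4  ]), 'torque': array([ 0.04 ,  0.026, -0.034]), 'grip_force': np.float64(0.0), 'opening': np.float64(0.092)}
top 51.13919526702507 -0.02265629774433776 [ 0.275 -0.025  1.108]
kit_green [([0.584, -0.322, -0.0], 0.86)]
kit_blue [([0.617, -0.027, 0.005], 0.75)]
transformer [([0.36, -0.25, 0.032], 0.96)]
reel_red [([0.369, 0.281, 0.051], 0.63), ([0.583, -0.321, 0.002], 0.52), ([0.526, 0.373, 0.064], 0.27)]
reel_white [([0.428, -0.128, 0.053], 0.89)]
bottle_blue [([0.556, 0.34, 0.064], 0.69)]
bottle_white [([0.514, 0.308, 0.07], 0.83), ([0.431, -0.126, 0.052], 0.54)]
bottle_black [([0.528, 0.373, 0.066], 0.66)]
bottle_green [([0.596, 0.363, 0.069], 0.68)]
bottle_yellow [([0.578, 0.298, 0.067], 0.69)]
side 51.27013613368639 -0.0810671152772325 [0.287 0.659 0.823]
kit_green [([0.586, -0.316, 0.006], 0.92)]
kit_blue [([0.514, 0.326, 0.071], 0.66), ([0.619, -0.019, 0.008], 0.62), ([0.591, 0.379, 0.065], 0.46)]
transformer [([0.364, -0.241, 0.036], 0.57), ([0.591, 0.377, 0.065], 0.19)]
reel_red [([0.37, 0.297, 0.049], 0.63)]
reel_white [([0.43, -0.115, 0.047], 0.67)]
bottle_blue [([0.554, 0.349, 0.07], 0.76), ([0.593, 0.378, 0.066], 0.52)]
bottle_white [([0.515, 0.328, 0.066], 0.63)]
bottle_black [([0.528, 0.39, 0.067], 0.7), ([0.364, -0.244, 0.04], 0.68)]
bottle_green [([0.593, 0.378, 0.066], 0.96)]
bottle_yellow [([0.577, 0.314, 0.073], 0.68)]
```

View pics/top0.png

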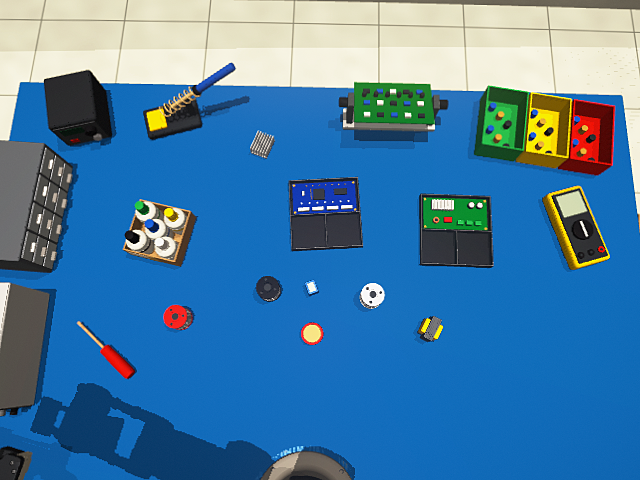

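View pics/side0.png

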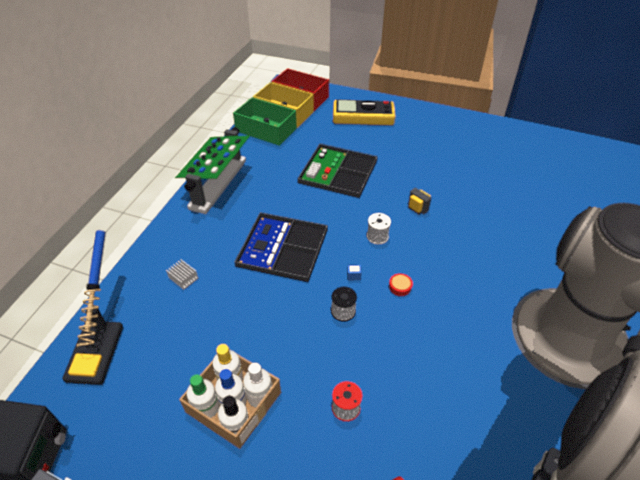

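The top view shows the carton at about (157,232), the blue tray at (326,214), the green tray at (456,230), the red reel at (178,317), the white reel at (372,295) and the transformer at (431,328). The boards are on the far (+x) side of both trays. I'll fit the poses from silhouettes in both views.

```bash
cat >> h.py <<'E'
from scipy.optimize import least_squares
from itertools import product
D=np.c_[np.cos(a:=np.arange(36)*np.pi/18),np.sin(a)]
def cyl(r,z0,z1): return np.array([[r*np.cos(b),r*np.sin(b),z] for b in np.arange(40)*np.pi/20 for z in (z0,z1)])
def box(x,y,z0,z1): return np.array(list(product((-x/2,x/2),(-y/2,y/2),(z0,z1))))
M={'kit':box(.165,.161,0,.016),'transformer':np.r_[box(.05,.02,0,.044),box(.032,.04,.006,.038)],'reel':cyl(.025,0,.05)}
def big(m):
    n,l,s,_=cv2.connectedComponentsWithStats(m.astype(np.uint8)); i=1+np.argmax(s[1:,4]); return l==i
def sup(m):
    ys,xs=np.nonzero(m); return (np.c_[xs,ys]@D.T).max(0)+.25*np.abs(D).sum(1)
def place(M,q):
    c,s=np.cos(q[2]),np.sin(q[2]); return M@np.array([[c,s,0],[-s,c,0],[0,0,1]])+[q[0],q[1],0]
def fit(views,model,q0):
    "views: (picture, mask, R, t)"
    S=[sup(v[1]) for v in views]
    f=lambda q:np.concatenate([(proj(v[0],place(model,q),v[2],v[3])@D.T).max(0)-s for v,s in zip(views,S)]+[[.1*(q[2]-q0[2])]])
    r=least_squares(f,q0,loss='soft_l1',x_scale=[.01,.01,.1],diff_step=1e-4); return r.x,np.sqrt(np.mean(r.fun**2))
E
python3 - <<'E'
from h import *
P={n:snap(n) for n in('top','side')}
for g,m,q in (('kit_green','kit',(.58,-.32,0.01)),('kit_blue','kit',(.615,-.02,0.04)),('reel_red','reel',(.37,.29,0.01)),('reel_white','reel',(.43,-.12,0.01)),('transformer','transformer',(.362,-.245,1.)),('transformer','transformer',(.362,-.245,-.6)),('transformer','transformer',(.362,-.245,.2))):
    vs=[]
    for n,p in P.items():
        T=[r for r in robot.trace(g,p)[:3]]
        T=[r for r in T if r['pixels'].any() and np.hypot(*(proj(p,[[q[0],q[1],.02]])[0]-np.argwhere(r['pixels']).mean(0)[::-1]))<25]
        if T: vs.append((p,big(T[0]['pixels']),p['R'],p['t']))
        else: print('miss',g,n)
    for v in [vs]+[[x] for x in vs]: 
        r,e=fit(v,M[m],q); print(g,np.round(r,4),round(e,2))
# caps: saturated-colour centroids at z=.103 guess
for n,p in P.items():
    for g in 'blue white black green yellow'.split():
        T=robot.trace('bottle_'+g,p)
        for r in T[:1]:
            ys,xs=np.nonzero(r['pixels']); print(n,g,round(r['score'],2),len(xs),xs.min(),xs.max(),ys.min(),ys.max())
    hsv=cv2.cvtColor(p['img'],cv2.COLOR_RGB2HSV)
    u=proj(p,[[.555,.335,.1]])[0].astype(int); w=40
    c=p['img'][u[1]-w:u[1]+w,u[0]-w:u[0]+w]; 
    cv2.imwrite(f'pics/c_{n}.png',cv2.cvtColor(cv2.resize(c,None,fx=7,fy=7,interpolation=cv2.INTER_CUBIC),cv2.COLOR_RGB2BGR)); print(n,'crop origin',u-w)
a=cv2.imread('pics/c_top.png');b=cv2.imread('pics/c_side.png');cv2.imwrite('pics/caps.png',cv2.resize(np.hstack([a,b]),(800,400)))
E
```

```text
kit_green [ 0.5865 -0.3217 -0.0142] 0.81
kit_green [ 0.5864 -0.3205 -0.0084] 0.92
kit_green [ 0.5868 -0.3242 -0.0202] 0.36
kit_blue [ 0.619  -0.0232  0.0782] 0.85
kit_blue [ 0.6194 -0.0232  0.0746] 1.13
kit_blue [ 0.6187 -0.0232  0.0808] 0.35
reel_red [ 0.3706  0.2869 -0.6587] 0.66
reel_red [ 0.3715  0.2881 -0.0935] 0.6
reel_red [ 0.3701  0.2863 -0.0284] 0.43
reel_white [ 0.4283 -0.1289  0.2219] 0.67
reel_white [ 0.4292 -0.1284 -0.0692] 0.29
reel_white [ 0.4272 -0.1299 -0.0989] 0.73
transformer [ 0.3608 -0.2547 -0.3954] 1.11
transformer [ 0.3607 -0.2538 -0.0808] 1.13
transformer [ 0.3608 -0.2565 -0.5352] 0.92
transformer [ 0.3608 -0.2547 -0.3954] 1.11
transformer [ 0.3607 -0.2538 -0.3244] 1.12
transformer [ 0.3608 -0.2565 -0.5359] 0.91
transformer [ 0.3608 -0.2547 -0.3954] 1.11
transformer [ 0.3607 -0.2538 -0.0808] 1.13
transformer [ 0.3608 -0.2565 -0.5355] 0.91
top blue 0.59 434 145 172 219 240
top white 0.83 411 155 177 237 259
top black 0.74 500 125 153 230 253
top green 0.97 489 134 163 200 222
top yellow 0.89 437 164 185 208 234
top crop origin [113 185]
side blue 0.67 662 215 245 369 402
side white 0.77 812 244 271 363 406
side black 0.94 838 218 248 395 433
side green 0.74 896 187 217 375 416
side yellow 0.59 690 213 242 344 379
side crop origin [189 329]
```

View pics/caps.png

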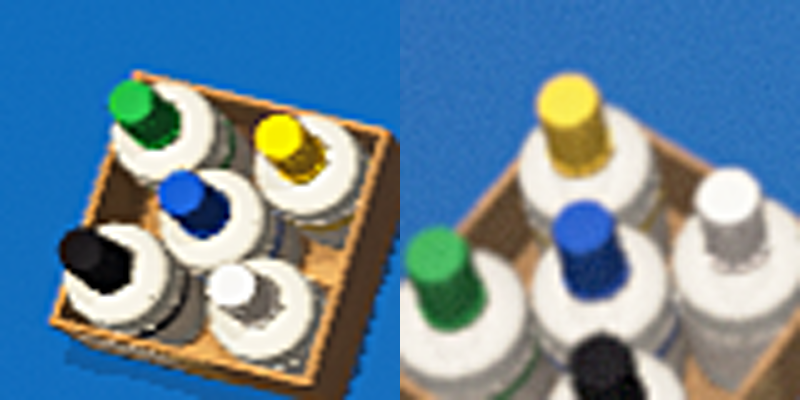

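The crop shows the caps clearly: blue is at about (149,223) in the full top picture. I'll write a row planner and move over the transformer for a wrist look.

```bash
cat >> h.py <<'E'
from scipy.spatial.transform import Rotation as Ro
def plan(op,*wps,step=.05,start=None):
    "wps: x,y,z,yaw ; print rows from the present pose (tool down)"
    s=robot.observe(); cur=np.r_[s['tool_pos'],s['tool_rot'][2]] if start is None else np.array(start,float)
    out=[]
    for w in wps:
        w=np.array(w,float); d=w-cur; d[3]=(d[3]+np.pi)%(2*np.pi)-np.pi
        n=int(max(1,np.ceil(np.linalg.norm(d[:3])/step-1e-6),np.ceil(abs(d[3])/.17)))
        for i in range(n):
            y=cur[3]+d[3]*i/n; c,sn=np.cos(y),np.sin(y); v=d[:3]/n*100
            out.append("%d %.2f %.2f %.2f 0 0 %.3f"%(op,c*v[0]+sn*v[1],sn*v[0]-c*v[1],-v[2],-d[3]/n))
        cur=w
    print(len(out),'; '.join(out))
def wrist(f=None):
    s=robot.observe(); p=snap('wrist',f); T=np.eye(4); T[:3,:3]=Ro.from_euler('xyz',s['tool_rot']).as_matrix(); T[:3,3]=s['tool_pos']
    W=np.linalg.inv(T@np.array(p['hand_eye'])); p['R'],p['t']=W[:3,:3],W[:3,3]; return p
E
python3 - <<'E'
from h import *
p=robot.read_camera('wrist'); print(np.round(p['hand_eye'],3),p['fovy'],p['cx'],p['cy'])
plan(100,(.36,.30,.227,2.4),(.46,-.03,.227,1.6),(.37,-.255,.2,1.17),step=.055)
E
```

```text
[[ 0.    -0.966 -0.26   0.069]
 [ 1.     0.     0.    -0.001]
 [-0.    -0.26   0.966 -0.158]
 [ 0.     0.     0.     1.   ]] 66.27493181896257 323.5719744009725 242.2718835967723
18 100 -4.70 -2.51 -0.00 0 0 0.085; 100 -4.90 -2.11 -0.00 0 0 0.085; 100 -5.06 -1.68 -0.00 0 0 0.085; 100 -5.19 -1.24 -0.00 0 0 0.085; 100 -5.27 -0.80 -0.00 0 0 0.085; 100 -5.32 -0.34 -0.00 0 0 0.085; 100 -4.24 -2.51 -0.00 0 0 0.114; 100 -4.50 -2.01 -0.00 0 0 0.114; 100 -4.70 -1.49 -0.00 0 0 0.114; 100 -4.84 -0.94 -0.00 0 0 0.114; 100 -4.91 -0.38 -0.00 0 0 0.114; 100 -4.92 0.18 -0.00 0 0 0.114; 100 -4.87 0.74 -0.00 0 0 0.114; 100 -4.45 -1.93 0.54 0 0 0.086; 100 -4.59 -1.54 0.54 0 0 0.086; 100 -4.71 -1.14 0.54 0 0 0.086; 100 -4.79 -0.73 0.54 0 0 0.086; 100 -4.84 -0.32 0.54 0 0 0.086
```

Call:
apply_moves --motion "100 -4.7 -2.5 0 0 0 0.085; 100 -4.9 -2.1 0 0 0 0.085; 100 -5.05 -1.7 0 0 0 0.085; 100 -5.2 -1.25 0 0 0 0.085; 100 -5.25 -0.8 0 0 0 0.085; 100 -5.3 -0.35 0 0 0 0.085; 100 -4.25 -2.5 0 0 0 0.115; 100 -4.5 -2 0 0 0 0.115; 100 -4.7 -1.5 0 0 0 0.115; 100 -4.85 -0.95 0 0 0 0.115; 100 -4.9 -0.4 0 0 0 0.115; 100 -4.9 0.2 0 0 0 0.115; 100 -4.85 0.75 0 0 0 0.115; 100 -4.45 -1.95 0.5 0 0 0.085; 100 -4.6 -1.55 0.5 0 0 0.085; 100 -4.7 -1.15 0.5 0 0 0.085; 100 -4.8 -0.75 0.5 0 0 0.085; 100 -4.85 -0.3 0.5 0 0 0.085; 100 0 0 0 0 0 0; 100 0 0 0 0 0 0"

```text
time: 4.95
tool_pos: [0.369, -0.2541, 0.2017]
tool_rot: [-3.141, -0.001, 1.172]
contact_force: [0.3, 1.2, 0.6]
opening: 0.0919
grip_force: 0.0
```

```bash
python3 - <<'E'
from h import *
print(np.round(robot.observe()['tool_pos'],4),robot.observe()['tool_rot'])
p=wrist('w1.png')
T=robot.trace('transformer',p)
for r in T[:1]:
    m=big(r['pixels']); print(r['score'],m.sum(),np.argwhere(m).mean(0))
    for q in ((.361,-.255,-.4),(.361,-.255,-.9),(.361,-.255,.1)): print(*fit([(p,m,p['R'],p['t'])],M['transformer'],q))
E
```

```text
[ 0.369  -0.2541  0.2017] [-3.14138793e+00 -6.15954608e-04  1.17178882e+00]
0.56 2267 [225.15086017 318.50330834]
[ 0.36443395 -0.25589043 -0.483526  ] 1.1049135574839999
[ 0.36443399 -0.25589019 -0.48361589] 1.1049625160151604
[ 0.36443395 -0.25589046 -0.48351345] 1.1049503734487411
```

View pics/w1.png

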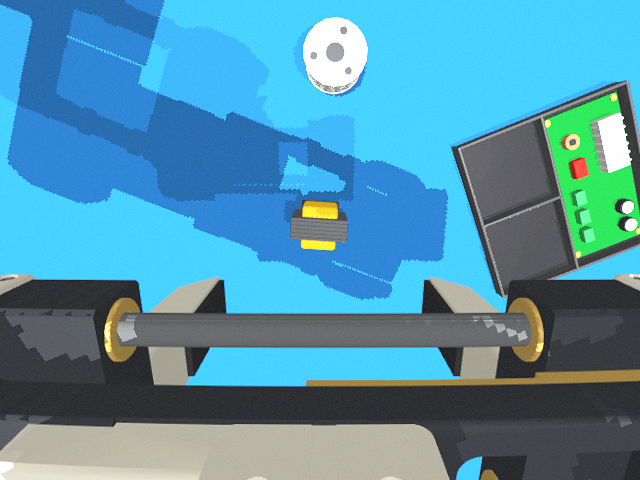

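The wrist picture shows the transformer at about (320,225), its core tilted slightly clockwise from the gripper line. This agrees with the fit (φ≈-0.48). I'll descend with the fingertips 16 mm above its base, so the fingers clear the tray walls later.

```bash
python3 - <<'E'
from h import *
plan(100,(.3635,-.2556,.14,1.09),(.3635,-.2556,.05,1.09),(.3635,-.2556,.016,1.09),step=.04)
E
```

```text
6 100 -0.21 -0.23 3.09 0 0 0.042; 100 -0.22 -0.22 3.09 0 0 0.042; 100 0.00 0.00 3.00 0 0 -0.000; 100 0.00 0.00 3.00 0 0 -0.000; 100 0.00 0.00 3.00 0 0 -0.000; 100 0.00 0.00 3.40 0 0 -0.000
```

Call:
apply_moves --motion "100 -0.2 -0.2 3.1 0 0 0.04; 100 -0.2 -0.2 3.1 0 0 0.04; 100 0 0 3 0 0 0; 100 0 0 3 0 0 0; 100 0 0 3 0 0 0; 100 0 0 2 0 0 0; 100 0 0 1.4 0 0 0; 100 0 0 0 0 0 0; 0 0 0 0 0 0 0; 0 0 0 0 0 0 0; 0 0 0 0 0 0 0; 0 0 0 0 0 0 0; 0 0 0 0 0 0 0; 0 0 0 0 0 0 0" --force 30

```text
time: 6.8
tool_pos: [0.3637, -0.2566, 0.0158]
tool_rot: [3.142, -0.0, 1.092]
contact_force: [-1.1, 0.2, 2.6]
opening: 0.05
grip_force: 30.0
```

Gripped at 50 mm. I'll lift and carry it to above the far green pocket.

```bash
python3 - <<'E'
from h import *
plan(0,(.3637,-.2566,.10,1.092),(.5446,-.3600,.12,1.557),step=.04)
E
```

```text
9 0 -0.00 0.00 -2.81 0 0 -0.000; 0 -0.00 0.00 -2.81 0 0 -0.000; 0 -0.00 0.00 -2.81 0 0 -0.000; 0 -0.14 3.47 -0.33 0 0 -0.077; 0 -0.41 3.45 -0.33 0 0 -0.077; 0 -0.67 3.41 -0.33 0 0 -0.077; 0 -0.94 3.34 -0.33 0 0 -0.077; 0 -1.19 3.26 -0.33 0 0 -0.077; 0 -1.44 3.16 -0.33 0 0 -0.077
```

Call:
apply_moves --motion "0 0 0 -2 0 0 0; 0 0 0 -3 0 0 0; 0 0 0 -3.4 0 0 0; 0 -0.15 3.45 -0.35 0 0 -0.077; 0 -0.4 3.45 -0.35 0 0 -0.077; 0 -0.65 3.4 -0.35 0 0 -0.077; 0 -0.95 3.35 -0.35 0 0 -0.077; 0 -1.2 3.25 -0.35 0 0 -0.077; 0 -1.45 3.15 -0.3 0 0 -0.077; 0 0 0 0 0 0 0; 0 0 0 0 0 0 0"

```text
time: 8.18
tool_pos: [0.5431, -0.3594, 0.119]
tool_rot: [-3.139, -0.002, 1.553]
contact_force: [-0.6, -0.0, -2.8]
opening: 0.0497
grip_force: 30.0
```

```bash
python3 - <<'E'
from h import *
p=wrist('w2.png'); print(robot.observe()['contact_force'])
# overlay of tray model as estimated
im=p['img'].copy()
for q,c in (((.5865,-.3217,-.012),(255,0,0)),):
    for cx,cy in ((-.0415,.0395),(-.0415,-.0395)):
        X=place(np.array([[cx+a*.038,cy+b*.038,.016] for a,b in((-1,-1),(1,-1),(1,1),(-1,1))]),q)
        cv2.polylines(im,[proj(p,X).round().astype(np.int32).reshape(-1,1,2)],True,c,1)
cv2.imwrite('pics/w2o.png',cv2.cvtColor(im,cv2.COLOR_RGB2BGR))
E
```

```text
[-0.21255343  0.51490344 -2.96049459]
```

View pics/w2o.png

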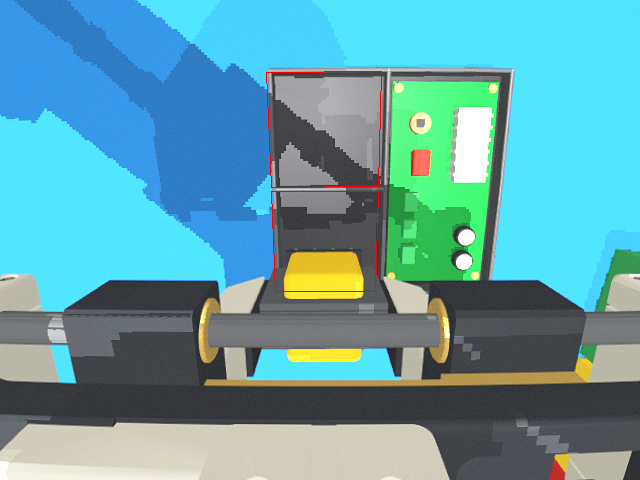

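The overlay shows the tray 2–3 mm further in +x than estimated (pocket edges at columns 272–385), while the divider row matches. I'll correct by +4 mm along tool y and lower it gently.

Call:
apply_moves --motion "0 0 0.2 2.5 0 0 0; 0 0 0.2 3 0 0 0; 0 0 0 2.5 0 0 0; 0 0 0 1.2 0 0 0; 0 0 0 0.4 0 0 0; 0 0 0 0.15 0 0 0; 0 0 0 0.1 0 0 0; 0 0 0 0 0 0 0"

```text
time: 9.22
tool_pos: [0.5484, -0.3604, 0.0223]
tool_rot: [3.141, 0.001, 1.554]
contact_force: [0.2, -0.3, -2.3]
opening: 0.0497
grip_force: 30.0
```

Call:
apply_moves --motion "0 0 0 0.1 0 0 0; 0 0 0 0.1 0 0 0; 0 0 0 0.08 0 0 0; 0 0 0 0 0 0 0"

```text
time: 9.72
tool_pos: [0.5481, -0.3602, 0.0189]
tool_rot: [3.142, -0.0, 1.554]
contact_force: [1.0, -0.3, -2.2]
opening: 0.05
grip_force: 30.0
```

Call:
apply_moves --motion "0 0 0 0.05 0 0 0; 0 0 0 0 0 0 0"

```text
time: 9.98
tool_pos: [0.5481, -0.3602, 0.0188]
tool_rot: [3.141, 0.0, 1.554]
contact_force: [-2.2, 1.2, 3.0]
opening: 0.0497
grip_force: 30.0
```

```bash
python3 - <<'E'
from h import *
s=robot.observe();x,y,z=s['tool_pos'];w=s['tool_rot'][2]
plan(100,(x,y,.14,w),(.50,-.05,.16,w),(.385,.285,.16,1.571),step=.06)
E
```

```text
15 100 0.00 0.00 -4.04 0 0 -0.000; 100 0.00 0.00 -4.04 0 0 -0.000; 100 0.00 0.00 -4.04 0 0 -0.000; 100 5.16 -0.89 -0.33 0 0 -0.000; 100 5.16 -0.89 -0.33 0 0 -0.000; 100 5.16 -0.89 -0.33 0 0 -0.000; 100 5.16 -0.89 -0.33 0 0 -0.000; 100 5.16 -0.89 -0.33 0 0 -0.000; 100 5.16 -0.89 -0.33 0 0 -0.000; 100 5.55 -2.01 -0.00 0 0 -0.003; 100 5.56 -1.99 -0.00 0 0 -0.003; 100 5.56 -1.98 -0.00 0 0 -0.003; 100 5.57 -1.96 -0.00 0 0 -0.003; 100 5.57 -1.95 -0.00 0 0 -0.003; 100 5.58 -1.93 -0.00 0 0 -0.003
```

Call:
apply_moves --motion "70 0 0 0 0 0 0; 70 0 0 0 0 0 0; 70 0 0 -2 0 0 0; 70 0 0 -4 0 0 0; 100 0 0 -6 0 0 0; 100 5.15 -0.9 -0.3 0 0 0; 100 5.15 -0.9 -0.3 0 0 0; 100 5.15 -0.9 -0.3 0 0 0; 100 5.15 -0.9 -0.3 0 0 0; 100 5.15 -0.9 -0.3 0 0 0; 100 5.15 -0.9 -0.3 0 0 0; 100 5.55 -2 0 0 0 0; 100 5.55 -2 0 0 0 0; 100 5.55 -2 0 0 0 0; 100 5.55 -1.95 0 0 0 0; 100 5.55 -1.95 0 0 0 0; 100 5.55 -1.95 0 0 0 0; 100 0 0 0 0 0 0; 100 0 0 0 0 0 0"

```text
time: 12.35
tool_pos: [0.3866, 0.2845, 0.1564]
tool_rot: [3.141, 0.0, 1.555]
contact_force: [0.4, 0.2, 0.4]
opening: 0.092
grip_force: 0.0
```

```bash
python3 - <<'E'
from h import *
p=wrist('w3.png')
T=robot.trace('reel_red',p)
for r in T[:3]:
    m=big(r['pixels']); print(r['score'],m.sum(),np.argwhere(m).mean(0),*fit([(p,m,p['R'],p['t'])],M['reel'],(.371,.287,0)))
t=snap('top')
for r in robot.trace('transformer',t)[:2]: m=big(r['pixels']); print('tr',r['score'],np.argwhere(m).mean(0),toz(t,[np.argwhere(m).mean(0)[::-1]],.03))
E
```

```text
0.78 3775 [232.85112583 305.74331126] [0.37371621 0.28628182 0.06209782] 0.5948117214707791
tr 0.97 [245.86582809 475.15513627] [[ 0.54508745 -0.35696969  0.03      ]]
```

View pics/w3.png

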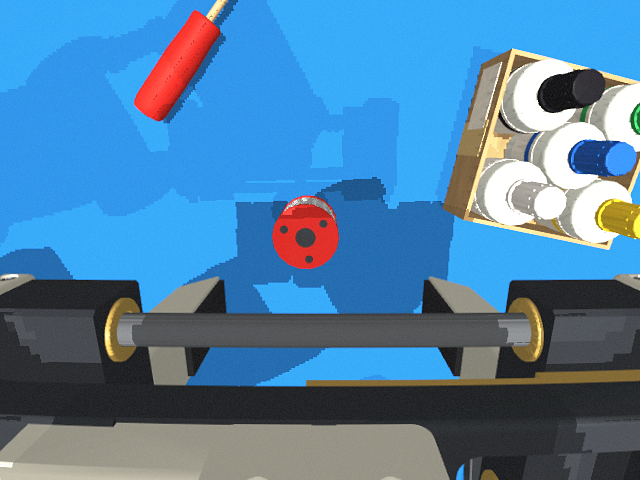

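The wrist picture shows the red reel at about (306,233), upright and with clear space around it. I'll grip it with the tips at 18 mm.

Call:
apply_moves --motion "100 0.15 -0.65 3 0 0 0; 100 0 -0.65 4 0 0 0; 100 0 0 4 0 0 0; 100 0 0 2 0 0 0; 100 0 0 0.85 0 0 0; 100 0 0 0 0 0 0; 0 0 0 0 0 0 0; 0 0 0 0 0 0 0; 0 0 0 0 0 0 0; 0 0 0 0 0 0 0; 0 0 0 0 0 0 0; 0 0 0 0 0 0 0"

```text
time: 14.05
tool_pos: [0.3735, 0.2864, 0.0181]
tool_rot: [-3.142, -0.0, 1.554]
contact_force: [-0.8, 0.6, 2.1]
opening: 0.0497
grip_force: 30.0
```

```bash
python3 - <<'E'
from h import *
s=robot.observe();x,y,z=s['tool_pos'];w=s['tool_rot'][2]; print(s['tool_pos'],s['opening'],s['grip_force'])
plan(0,(x,y,.14,w),(.50,-.0,.14,w),(.5477,-.281,.14,1.557),step=.05)
E
```

```text
[0.37349511 0.28638724 0.0180513 ] 0.049672176512151694 30.000396072864532
16 0 0.00 0.00 -4.06 0 0 -0.000; 0 0.00 0.00 -4.06 0 0 -0.000; 0 0.00 0.00 -4.06 0 0 -0.000; 0 -4.06 1.88 -0.00 0 0 -0.000; 0 -4.06 1.88 -0.00 0 0 -0.000; 0 -4.06 1.88 -0.00 0 0 -0.000; 0 -4.06 1.88 -0.00 0 0 -0.000; 0 -4.06 1.88 -0.00 0 0 -0.000; 0 -4.06 1.88 -0.00 0 0 -0.000; 0 -4.06 1.88 -0.00 0 0 -0.000; 0 -4.67 0.87 -0.00 0 0 -0.001; 0 -4.67 0.87 -0.00 0 0 -0.001; 0 -4.67 0.87 -0.00 0 0 -0.001; 0 -4.67 0.87 -0.00 0 0 -0.001; 0 -4.67 0.86 -0.00 0 0 -0.001; 0 -4.67 0.86 -0.00 0 0 -0.001
```

Call:
apply_moves --motion "0 0 0 -2 0 0 0; 0 0 0 -4 0 0 0; 0 0 0 -4 0 0 0; 0 -2 0.9 -2 0 0 0; 0 -4.1 1.9 0 0 0 0; 0 -4.1 1.9 0 0 0 0; 0 -4.1 1.9 0 0 0 0; 0 -4.1 1.9 0 0 0 0; 0 -4.1 1.9 0 0 0 0; 0 -4.1 1.9 0 0 0 0; 0 -4.1 1.9 0 0 0 0; 0 -4.6 0.8 0 0 0 0; 0 -4.6 0.8 0 0 0 0; 0 -4.6 0.8 0 0 0 0; 0 -4.6 0.8 0 0 0 0; 0 -4.6 0.6 0 0 0 0; 0 -2.5 0.2 0 0 0 0; 0 0 0 0 0 0 0; 0 0 0 0 0 0 0"

```text
time: 16.42
tool_pos: [0.5456, -0.2777, 0.1373]
tool_rot: [-3.14, -0.001, 1.554]
contact_force: [-0.8, 0.7, -2.4]
opening: 0.0494
grip_force: 30.0
```

```bash
python3 - <<'E'
from h import *
p=wrist(); s=robot.observe();print(s['contact_force'],s['opening'])
im=p['img'].copy()
for q,c in (((.589,-.3217,-.014),(255,0,255)),):
    for cx,cy in ((-.0415,.0395),(-.0415,-.0395)):
        X=place(np.array([[cx+a*.038,cy+b*.038,.016] for a,b in((-1,-1),(1,-1),(1,1),(-1,1))]),q)
        cv2.polylines(im,[proj(p,X).round().astype(np.int32).reshape(-1,1,2)],True,c,1)
cv2.imwrite('pics/w4o.png',cv2.cvtColor(im,cv2.COLOR_RGB2BGR))
E
```

```text
[ 0.18229345  0.23969515 -1.88596548] 0.04973535423502293
```

View pics/w4o.png

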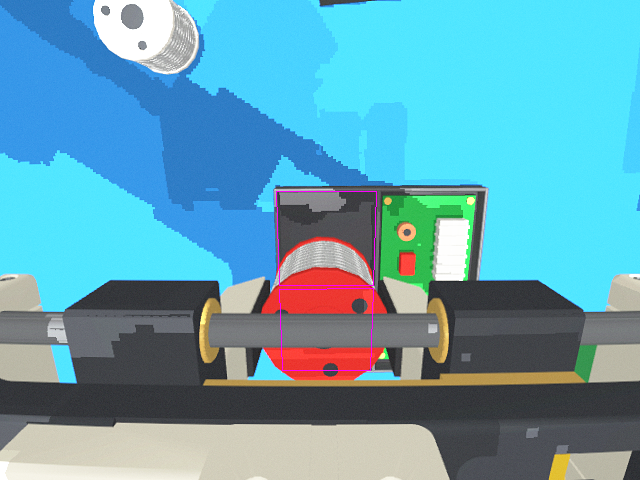

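The corrected overlay now matches the pocket edges (columns 275–377). I'll shift and lower.

Call:
apply_moves --motion "0 -0.2 0.1 2.5 0 0 0; 0 -0.2 0.15 3.5 0 0 0; 0 0 0 3 0 0 0; 0 0 0 1.6 0 0 0; 0 0 0 0.5 0 0 0; 0 0 0 0.15 0 0 0; 0 0 0 0.1 0 0 0; 0 0 0 0.1 0 0 0; 0 0 0 0.1 0 0 0; 0 0 0 0 0 0 0"

```text
time: 17.73
tool_pos: [0.5484, -0.2827, 0.0224]
tool_rot: [3.142, -0.0, 1.554]
contact_force: [0.7, 0.0, -1.6]
opening: 0.0495
grip_force: 30.0
```

Call:
apply_moves --motion "0 0 0 0.07 0 0 0; 0 0 0 0.05 0 0 0; 0 0 0 0.04 0 0 0; 0 0 0 0 0 0 0"

```text
time: 18.23
tool_pos: [0.5484, -0.2827, 0.0211]
tool_rot: [3.142, -0.0, 1.554]
contact_force: [-2.2, 1.1, 2.6]
opening: 0.0494
grip_force: 30.0
```

```bash
python3 - <<'E'
from h import *
s=robot.observe();x,y,z=s['tool_pos'];w=s['tool_rot'][2]; print(z,s['contact_force'])
plan(100,(x,y,.14,w),(.445,-.128,.16,1.571),step=.05)
E
```

```text
0.02107540810047316 [-2.18329399  1.07117476  2.62339681]
7 100 0.00 0.00 -3.96 0 0 -0.000; 100 0.00 0.00 -3.96 0 0 -0.000; 100 0.00 0.00 -3.96 0 0 -0.000; 100 3.82 -2.65 -0.50 0 0 -0.004; 100 3.83 -2.63 -0.50 0 0 -0.004; 100 3.85 -2.62 -0.50 0 0 -0.004; 100 3.86 -2.60 -0.50 0 0 -0.004
```

Contact felt. I'll release and go over the white reel.

Call:
apply_moves --motion "70 0 0 0 0 0 0; 70 0 0 0 0 0 0; 70 0 0 -2 0 0 0; 100 0 0 -4 0 0 0; 100 0 0 -6 0 0 0; 100 3.85 -2.65 -0.5 0 0 -0.025; 100 3.85 -2.65 -0.5 0 0 -0.025; 100 3.85 -2.6 -0.5 0 0 -0.025; 100 3.85 -2.6 -0.5 0 0 -0.025; 100 0 0 0 0 0 0; 100 0 0 0 0 0 0"

```text
time: 19.6
tool_pos: [0.4412, -0.1315, 0.1612]
tool_rot: [3.14, 0.001, 1.654]
contact_force: [-0.5, 0.2, 0.7]
opening: 0.0917
grip_force: 0.0
```

```bash
python3 - <<'E'
from h import *
p=wrist(); s=robot.observe();print(s['tool_pos'],s['tool_rot'])
for r in robot.trace('reel_white',p)[:2]:
    m=big(r['pixels']); q,e=fit([(p,m,p['R'],p['t'])],M['reel'],(.4295,-.128,0)); print(r['score'],m.sum(),q,e)
    if e<2: plan(100,(q[0],q[1],.10,1.65),(q[0],q[1],.018,1.65),step=.04)
t=snap('top')
for g in('reel_red','transformer'):
  for r in robot.trace(g,t)[:1]: m=big(r['pixels']); print(g,r['score'],toz(t,[np.argwhere(m).mean(0)[::-1]],.04))
E
```

```text
[ 0.44126977 -0.13179559  0.16098819] [3.14034585e+00 8.17502615e-04 1.65336719e+00]
0.87 3655 [ 4.32050378e-01 -1.30195183e-01 -1.05699731e-04] 0.48260126837395034
5 100 0.12 -0.45 3.04 0 0 0.002; 100 0.12 -0.45 3.04 0 0 0.002; 100 0.00 0.00 2.73 0 0 -0.000; 100 0.00 0.00 2.73 0 0 -0.000; 100 0.00 0.00 2.73 0 0 -0.000
transformer 0.67 [[ 0.54240904 -0.35485422  0.04      ]]
```

Call:
apply_moves --motion "100 0.1 -0.45 3 0 0 0; 100 0.1 -0.45 3.1 0 0 0; 100 0 0 4 0 0 0; 100 0 0 3 0 0 0; 100 0 0 1.2 0 0 0; 100 0 0 0 0 0 0; 0 0 0 0 0 0 0; 0 0 0 0 0 0 0; 0 0 0 0 0 0 0; 0 0 0 0 0 0 0; 0 0 0 0 0 0 0; 0 0 0 0 0 0 0"

```text
time: 21.35
tool_pos: [0.4313, -0.1297, 0.018]
tool_rot: [3.141, 0.0, 1.654]
contact_force: [-0.6, 0.0, 3.7]
opening: 0.0496
grip_force: 30.0
```

```bash
python3 - <<'E'
from h import *
s=robot.observe();x,y,z=s['tool_pos'];w=s['tool_rot'][2]; print(s['tool_pos'],s['opening'],s['grip_force'])
plan(0,(x,y,.12,w),(.583,-.0655,.14,1.65),step=.05)
E
```

```text
[ 0.43128407 -0.12969778  0.01798084] 0.049555659055667785 30.000500679016113
7 0 0.00 0.00 -3.40 0 0 -0.000; 0 0.00 0.00 -3.40 0 0 -0.000; 0 0.00 0.00 -3.40 0 0 -0.000; 0 1.28 3.91 -0.50 0 0 0.001; 0 1.29 3.91 -0.50 0 0 0.001; 0 1.29 3.91 -0.50 0 0 0.001; 0 1.30 3.91 -0.50 0 0 0.001
```

Call:
apply_moves --motion "0 0 0 -2 0 0 0; 0 0 0 -4 0 0 0; 0 0 0 -4.2 0 0 0; 0 1.3 3.9 -0.5 0 0 0; 0 1.3 3.9 -0.5 0 0 0; 0 1.3 3.9 -0.5 0 0 0; 0 1.3 3.9 -0.5 0 0 0; 0 0 0 0 0 0 0; 0 0 0 0 0 0 0"

```text
time: 22.48
tool_pos: [0.5812, -0.0648, 0.1388]
tool_rot: [-3.139, -0.001, 1.654]
contact_force: [-0.3, 0.0, -1.6]
opening: 0.0496
grip_force: 30.0
```

```bash
python3 - <<'E'
from h import *
p=wrist(); s=robot.observe();print(s['tool_pos'],s['contact_force'],s['opening'])
im=p['img'].copy()
for q,c in (((.6215,-.0232,.079),(255,0,255)),):
    for cx,cy in ((-.0415,.0395),(-.0415,-.0395)):
        X=place(np.array([[cx+a*.038,cy+b*.038,.016] for a,b in((-1,-1),(1,-1),(1,1),(-1,1))]),q); print(X.mean(0))
        cv2.polylines(im,[proj(p,X).round().astype(np.int32).reshape(-1,1,2)],True,c,1)
cv2.imwrite('pics/w5o.png',cv2.cvtColor(im,cv2.COLOR_RGB2BGR))
E
```

```text
[ 0.58103773 -0.06511796  0.13905246] [-0.62787102 -0.09845787 -2.1112151 ] 0.04960695287171843
[0.57701218 0.01290171 0.016     ]
[ 0.58324669 -0.0658519   0.016     ]
```

View pics/w5o.png

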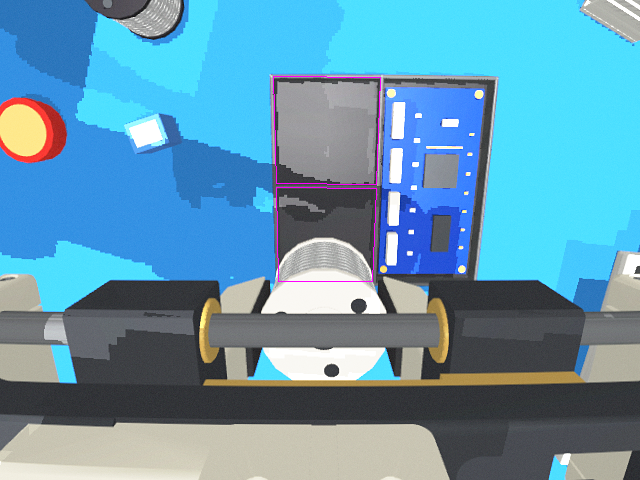

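The overlay matches the blue tray's pockets (columns 275–380, divider at row 185). Lowering.

Call:
apply_moves --motion "0 -0.05 0.1 2.5 0 0 0; 0 0 0.1 3.5 0 0 0; 0 0 0 3 0 0 0; 0 0 0 1.7 0 0 0; 0 0 0 0.5 0 0 0; 0 0 0 0.15 0 0 0; 0 0 0 0.1 0 0 0; 0 0 0 0.1 0 0 0; 0 0 0 0 0 0 0"

```text
time: 23.65
tool_pos: [0.5845, -0.0653, 0.0246]
tool_rot: [3.141, 0.0, 1.654]
contact_force: [-0.1, 0.3, -1.8]
opening: 0.0494
grip_force: 30.0
```

Call:
apply_moves --motion "0 0 0 0.1 0 0 0; 0 0 0 0.1 0 0 0; 0 0 0 0.07 0 0 0; 0 0 0 0.05 0 0 0; 0 0 0 0.04 0 0 0; 0 0 0 0 0 0 0"

```text
time: 24.4
tool_pos: [0.5843, -0.0653, 0.021]
tool_rot: [3.142, -0.0, 1.654]
contact_force: [-1.5, 0.2, 0.9]
opening: 0.0496
grip_force: 30.0
```

```bash
python3 - <<'E'
from h import *
s=robot.observe();x,y,z=s['tool_pos'];w=s['tool_rot'][2]; print(z,s['contact_force'])
plan(100,(x,y,.15,w),(.57,.2,.25,w),(.555,.335,.25,w),step=.05)
E
```

```text
0.02099115212842125 [-1.51444208  0.22109401  0.90267645]
12 100 0.00 0.00 -4.30 0 0 -0.000; 100 0.00 0.00 -4.30 0 0 -0.000; 100 0.00 0.00 -4.30 0 0 -0.000; 100 4.43 0.13 -1.67 0 0 -0.000; 100 4.43 0.13 -1.67 0 0 -0.000; 100 4.43 0.13 -1.67 0 0 -0.000; 100 4.43 0.13 -1.67 0 0 -0.000; 100 4.43 0.13 -1.67 0 0 -0.000; 100 4.43 0.13 -1.67 0 0 -0.000; 100 4.53 -0.13 -0.00 0 0 -0.000; 100 4.53 -0.13 -0.00 0 0 -0.000; 100 4.53 -0.13 -0.00 0 0 -0.000
```

Contact felt. I'll release and go up over the carton, turning to its wall direction (about -0.2).

Call:
apply_moves --motion "70 0 0 0 0 0 0; 70 0 0 0 0 0 0; 70 0 0 -2 0 0 0; 100 0 0 -4 0 0 0; 100 0 0 -6 0 0 0; 100 4.45 0.1 -1.9 0 0 0; 100 4.45 0.1 -1.9 0 0 0; 100 4.45 0.1 -1.9 0 0 0; 100 4.45 0.1 -1.9 0 0 0; 100 4.45 0.1 -1.7 0 0 0; 100 4.45 0.1 -1.7 0 0 0; 100 4.5 -0.1 0 0 0 0.1; 100 4.5 -0.2 0 0 0 0.1; 100 4.5 -0.6 0 0 0 0.09; 100 0 0 0 0 0 0; 100 0 0 0 0 0 0"

```text
time: 26.4
tool_pos: [0.5615, 0.336, 0.2504]
tool_rot: [-3.141, 0.001, 1.365]
contact_force: [0.4, -0.7, 0.6]
opening: 0.092
grip_force: 0.0
```

```bash
python3 - <<'E'
from h import *
p=wrist('w6.png'); s=robot.observe();print(s['tool_pos'],s['tool_rot'])
for g in 'blue white black green yellow'.split():
    for r in robot.trace('bottle_'+g,p)[:1]:
        m=r['pixels']; print(g,r['score'],np.argwhere(m).mean(0)[::-1])
E
```

```text
[0.56169933 0.33550303 0.25061451] [-3.14150741e+00  5.21242365e-04  1.36369969e+00]
blue 0.81 [320.63168831 207.61350649]
white 0.64 [286.73702771 239.90025189]
black 0.68 [285.84641473 173.23062016]
green 0.82 [354.80187284 174.15327748]
yellow 0.61 [353.59194215 239.90599174]
```

View pics/w6.png

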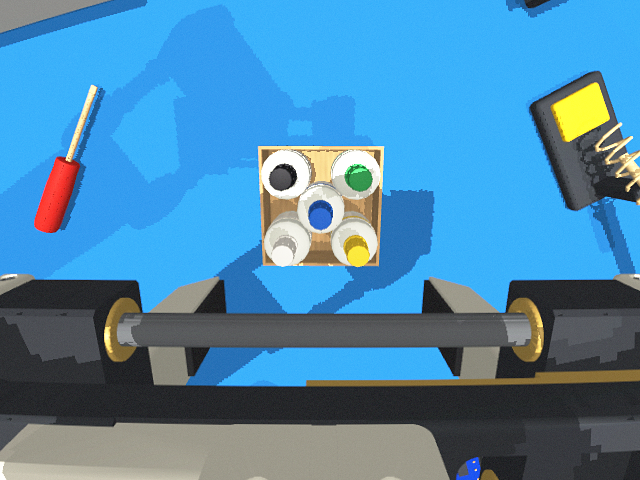

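The carton is nearly aligned with the tool, with the blue cap at about (320,214). I'll fit the caps by colour silhouette.

```bash
python3 - <<'E'
from h import *
p=wrist(); hsv=cv2.cvtColor(p['img'],cv2.COLOR_RGB2HSV); roi=np.zeros((480,640),bool); roi[150:265,263:378]=1
cap=np.r_[cyl(.01,.074,.103),cyl(.0115,.070,.074)]
H,S,V=[hsv[...,i] for i in range(3)]
for n,m,q in (('blue',(H>105)&(H<125)&(S>120),(.556,.342,0)),('green',(H>45)&(H<85)&(S>100),(.594,.366,0)),('yellow',(H>22)&(H<33)&(S>150),(.577,.3,0)),('black',V<50,(.527,.376,0))):
    m=m&roi
    if n=='yellow': m[:,:340]=0
    if n=='black': m[:,310:]=0
    m=big(m); print(n,m.sum(),*fit([(p,m,p['R'],p['t'])],cap,q))
E
```

```text
blue 572 [ 0.56113836  0.34427669 -0.10853721] 0.5440515513801649
green 562 [0.60016901 0.36966723 0.02925813] 0.5133802147095159
yellow 605 [0.58655939 0.3048787  0.20758269] 0.6624937231839108
black 132 [0.53809295 0.3840022  0.30640319] 3.37911566918717
```

```bash
python3 - <<'E'
from h import *
cap=np.r_[cyl(.01,.074,.103),cyl(.0115,.070,.074)]
for n,u in(('top',(151,225)),('side',(228,381))):
    p=snap(n); hsv=cv2.cvtColor(cv2.imread(f'pics/{n}0.png'),cv2.COLOR_BGR2HSV); H,S,V=[hsv[...,i] for i in range(3)]
    roi=np.zeros((480,640),bool); roi[u[1]-14:u[1]+14,u[0]-14:u[0]+14]=1
    m=big((H>109)&(H<125)&(S>120)&roi); print(n,m.sum(),*fit([(p,m,p['R'],p['t'])],cap,(.558,.342,0)))
print(p['shot'])
plan(100,(.560,.3435,.15,1.361),(.560,.3435,.077,1.361),step=.04)
E
```

```text
top 66 [0.55739066 0.34286699 5.06171791] 1.6224892004381102
side 165 [0.55767928 0.34403633 1.94651157] 1.0431526692762298
17
5 100 0.23 -0.11 3.36 0 0 0.001; 100 0.23 -0.11 3.36 0 0 0.001; 100 0.23 -0.11 3.36 0 0 0.001; 100 0.00 0.00 3.65 0 0 -0.000; 100 0.00 0.00 3.65 0 0 -0.000
```

Call:
apply_moves --motion "100 0.25 -0.1 3.3 0 0 0; 100 0.2 -0.1 3.3 0 0 0; 100 0.2 -0.1 3.4 0 0 0; 100 0 0 3 0 0 0; 100 0 0 2.5 0 0 0; 100 0 0 1.2 0 0 0; 100 0 0 0.5 0 0 0; 100 0 0 0 0 0 0; 50 0 0 0 0 0 0; 50 0 0 0 0 0 0; 50 0 0 0 0 0 0; 50 0 0 0 0 0 0" --force 10

```text
time: 28.35
tool_pos: [0.56, 0.3435, 0.0789]
tool_rot: [3.141, -0.0, 1.364]
contact_force: [-0.3, 0.8, 0.4]
opening: 0.0563
grip_force: 0.0
```

```bash
python3 - <<'E'
from h import *
print(robot.observe()['tool_pos'])
p=wrist('w7.png')
E
```

```text
[0.55998864 0.34351095 0.0788855 ]
```

View pics/w7.png

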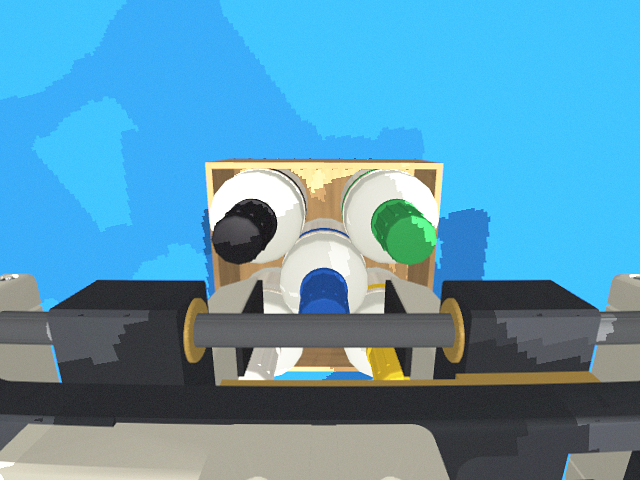

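The cap (columns 302–348) is centred between the pads (263 and 385), and the fingers run between the neighbours' caps. Closing.

Call:
apply_moves --motion "50 0 0 0.15 0 0 0; 0 0 0 0 0 0 0; 0 0 0 0 0 0 0; 0 0 0 0 0 0 0; 0 0 0 0 0 0 0; 0 0 0 0 0 0 0; 0 0 0 0 0 0 0" --force 20

```text
time: 29.28
tool_pos: [0.5599, 0.3435, 0.0772]
tool_rot: [-3.142, -0.0, 1.364]
contact_force: [0.5, 0.0, -0.2]
opening: 0.0194
grip_force: 20.0
```

Call:
apply_moves --motion "0 0 0 -0.5 0 0 0; 0 0 0 -1 0 0 0; 0 0 0 -1.5 0 0 0; 0 0 0 -2 0 0 0; 0 0 0 -2 0 0 0; 0 0 0 -2 0 0 0; 0 0 0 -2 0 0 0; 0 0 0 -2 0 0 0; 0 0 0 -0.5 0 0 0; 0 0 0 0 0 0 0"

```text
time: 30.52
tool_pos: [0.5599, 0.3435, 0.2126]
tool_rot: [3.141, -0.0, 1.364]
contact_force: [-0.4, -0.0, -1.4]
opening: 0.0193
grip_force: 20.0
```

```bash
python3 - <<'E'
from h import *
s=robot.observe();x,y,z=s['tool_pos'];w=s['tool_rot'][2]; print(s['contact_force'],s['opening'])
plan(0,(.5770,.0132,.18,w),step=.03)
p=wrist('w8.png')
E
```

```text
[-0.44874768 -0.03737873 -1.37188454] 0.019295976103186133
12 0 -2.66 0.70 0.27 0 0 -0.000; 0 -2.66 0.70 0.27 0 0 -0.000; 0 -2.66 0.70 0.27 0 0 -0.000; 0 -2.66 0.70 0.27 0 0 -0.000; 0 -2.66 0.70 0.27 0 0 -0.000; 0 -2.66 0.70 0.27 0 0 -0.000; 0 -2.66 0.70 0.27 0 0 -0.000; 0 -2.66 0.70 0.27 0 0 -0.000; 0 -2.66 0.70 0.27 0 0 -0.000; 0 -2.66 0.70 0.27 0 0 -0.000; 0 -2.66 0.70 0.27 0 0 -0.000; 0 -2.66 0.70 0.27 0 0 -0.000
```

View pics/w8.png

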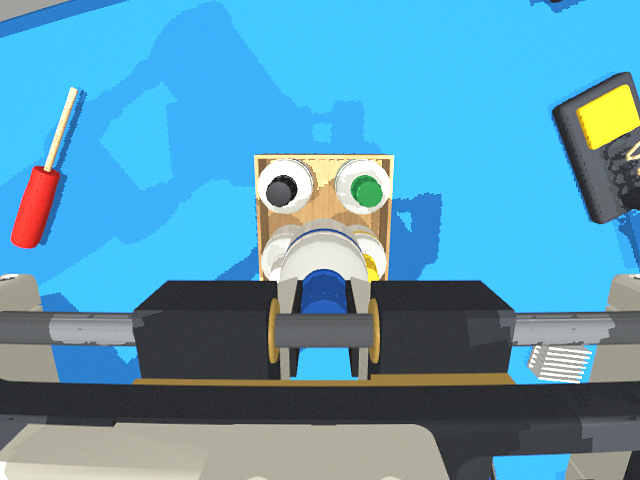

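The blue bottle is out and hanging upright, and the neighbours are standing. I'll carry it to the blue tray's free pocket.

Call:
apply_moves --motion "0 -1.3 0.35 0 0 0 0; 0 -2.6 0.7 0 0 0 0; 0 -2.6 0.7 0 0 0 0; 0 -2.7 0.7 0 0 0 0; 0 -2.7 0.7 0 0 0 0; 0 -2.7 0.7 0 0 0 0; 0 -2.7 0.7 0.5 0 0 0; 0 -2.7 0.7 0.5 0 0 0; 0 -2.7 0.7 0.5 0 0 0; 0 -2.7 0.7 0.5 0 0 0; 0 -2.7 0.7 0.5 0 0 0; 0 -2.6 0.7 0.5 0 0 0; 0 -1.3 0.35 0.3 0 0 0; 0 0 0 0 0 0 0; 0 0 0 0 0 0 0"

```text
time: 32.45
tool_pos: [0.5763, 0.0137, 0.1793]
tool_rot: [-3.142, -0.0, 1.364]
contact_force: [0.2, 0.8, -1.6]
opening: 0.0192
grip_force: 20.0
```

```bash
python3 - <<'E'
from h import *
p=wrist(); s=robot.observe();print(s['tool_pos'],s['contact_force'],s['opening'])
im=p['img'].copy()
for cx,cy in ((-.0415,.0395),(-.0415,-.0395)):
        X=place(np.array([[cx+a*.038,cy+b*.038,.016] for a,b in((-1,-1),(1,-1),(1,1),(-1,1))]),(.6215,-.0232,.079))
        cv2.polylines(im,[proj(p,X).round().astype(np.int32).reshape(-1,1,2)],True,(255,0,255),1)
cv2.imwrite('pics/w9o.png',cv2.cvtColor(im,cv2.COLOR_RGB2BGR))
plan(0,(.5772,.0133,.15,s['tool_rot'][2]))
E
```

```text
[0.57636916 0.01388606 0.17937481] [-0.44747788 -0.1025498  -2.03270146] 0.019345094743268402
1 0 -0.04 0.09 2.94 0 0 -0.000
```

View pics/w9o.png

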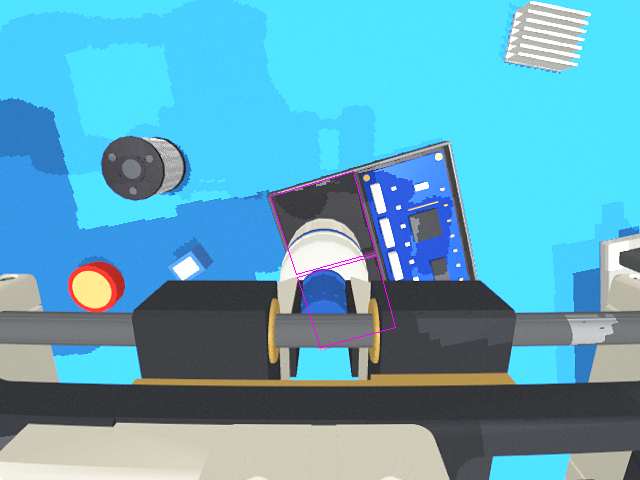

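The overlay sits on the pocket, and the bottle is centred over it. Lowering.

Call:
apply_moves --motion "0 -0.05 0.05 1.5 0 0 0; 0 0 0 2.5 0 0 0; 0 0 0 2.5 0 0 0; 0 0 0 2 0 0 0; 0 0 0 0.9 0 0 0; 0 0 0 0.35 0 0 0; 0 0 0 0.1 0 0 0; 0 0 0 0.1 0 0 0; 0 0 0 0.1 0 0 0; 0 0 0 0 0 0 0"

```text
time: 33.75
tool_pos: [0.5769, 0.0124, 0.0789]
tool_rot: [3.141, -0.0, 1.364]
contact_force: [-0.6, 1.0, 0.1]
opening: 0.0196
grip_force: 20.0
```

Call:
apply_moves --motion "0 0 0 0.07 0 0 0; 0 0 0 0.05 0 0 0; 0 0 0 0 0 0 0"

```text
time: 34.12
tool_pos: [0.5768, 0.0124, 0.0775]
tool_rot: [-3.142, -0.0, 1.364]
contact_force: [0.8, 0.7, -0.9]
opening: 0.0196
grip_force: 20.0
```

Call:
apply_moves --motion "0 0 0 0.04 0 0 0; 0 0 0 0 0 0 0"

```text
time: 34.38
tool_pos: [0.5768, 0.0125, 0.0772]
tool_rot: [3.141, -0.0, 1.364]
contact_force: [0.1, -0.2, -0.2]
opening: 0.0194
grip_force: 20.0
```

Call:
apply_moves --motion "0 0 0 0.04 0 0 0; 0 0 0 0 0 0 0; 0 0 0 0 0 0 0"

```text
time: 34.75
tool_pos: [0.5769, 0.0124, 0.0772]
tool_rot: [3.141, -0.0, 1.364]
contact_force: [-1.5, -0.3, 5.5]
opening: 0.0194
grip_force: 20.0
```

Contact. I'll release, rise and retreat clear of the view.

Call:
apply_moves --motion "20 0 0 -0.03 0 0 0; 50 0 0 0 0 0 0; 50 0 0 0 0 0 0; 50 0 0 0 0 0 0; 50 0 0 -1.5 0 0 0; 50 0 0 -3 0 0 0; 50 0 0 -5 0 0 0; 50 0 0 -5 0 0 0; 100 0 0 -3 0 0 0; 100 2 -4 0 0 0 0; 100 2 -4 0 0 0 0; 100 2 -4 0 0 0 0; 100 2 -4 0 0 0 0; 100 2 -2 0 0 0 0; 100 0 0 0 0 0 0; 100 0 0 0 0 0 0"

```text
time: 36.75
tool_pos: [0.4218, 0.1469, 0.2526]
tool_rot: [3.14, -0.0, 1.364]
contact_force: [0.4, -0.2, -0.3]
opening: 0.0917
grip_force: 0.0
```

```bash
python3 - <<'E'
from h import *
p=snap('top'); q=snap('side')
c=lambda p,w:cv2.resize(p['img'][w[1]:w[1]+150,w[0]:w[0]+200],(400,300),interpolation=cv2.INTER_CUBIC)
v=np.vstack([np.hstack([c(p,(110,140)),c(p,(300,150))]),np.hstack([c(q,(160,320)),c(q,(220,140))])])
cv2.imwrite('pics/end.png',cv2.cvtColor(v,cv2.COLOR_RGB2BGR))
E
```

```text
(no output)
```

View pics/end.png

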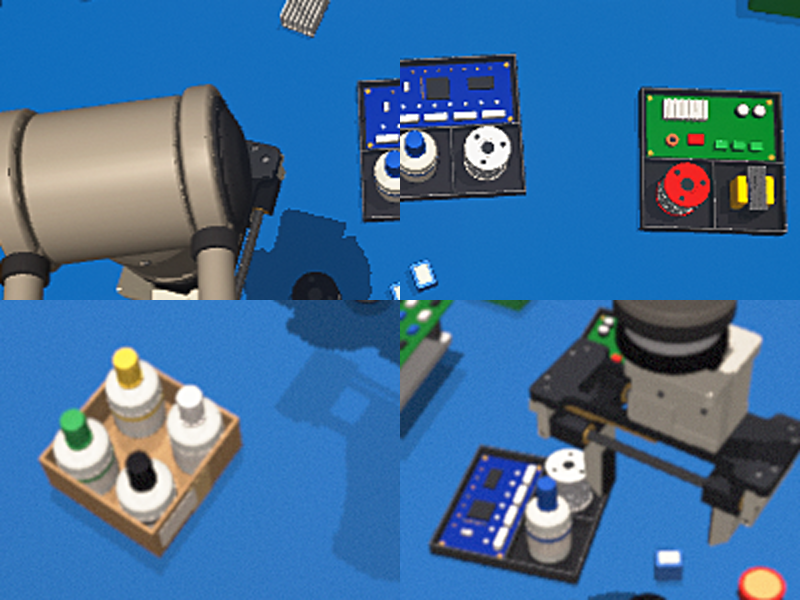

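The top and side views show all four parts upright, each in its own pocket. The other four bottles stand in the carton, and the arm touches nothing.

```bash
python3 -c "
from cell import robot
print(robot.hand_in())"
```

```text
the job is handed in; nothing more can be done
None
```

Both kits are made up and handed in at about 37 s: the transformer and red reel are in the green-board tray, the white reel and blue-capped bottle are in the blue-board tray, and the other four bottles still stand in the carton.

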